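# Pin the sample sled of the reader station

### The arm

A 6-joint arm with a two-finger parallel gripper is mounted at the origin on the work surface. World frame = base frame: x ahead of the robot, y to its left, z up, the work surface at z = 0. Lengths are in mm, angles in rad, forces in N, time in s.
With the tool pointing down it reaches from about 325 to 875 mm from the base axis. Payload 4.4 kg.
Tool frame: the origin (TCP) lies on the centre line of the jaws, within the pads' length; the fingertips stand ahead of it and the grasp point (between the pads) lies 6 mm ahead of it (ctrl.tcp_to_tips is the z of the fingertips in the tool frame, in mm); z points along the fingers, y is the line along which they close (so a half turn about z gives the same grasp; the last joint's range is limited). The gripper opens to 85 mm and grips with 20 to 120 N. Pads are 22 mm wide; open, the fingers measure 114 mm over their backs; the gripper's body (76 mm by 85 mm) begins 54 mm behind the grasp point. The pads swing forward as they close: fully open they stand 13 mm farther back than shut.
Start: joints at [-0.15, 0.207, 1.542, -0, 1.393, -0.15], TCP at [575.002, -0.012, 256.282] pointing down, gripper open.
Joint ranges: [-2.73, 2.73], [-0.86, 2.22], [0.23, 2.46], [-1.11, 4.25], [0.08, 2.63], [-2.82, 2.82]. Speed limits (rad/s): [2.79, 2.79, 3.14, 3.14, 3.14, 3.14].

### API

Orientations are given as a 3x3 rotation matrix whose columns are the frame's x, y, z axes.
In Python, from plant import ctrl, sensors, optics gives the robot as it stands. Calls block until the motion is done:
- ctrl.move_ptp(position, orientation): joint-space move of the TCP to a pose.
- ctrl.move_l(position, rot=None, vel=150, threshold=None): straight line of the TCP; rot=None keeps the orientation; vel is the mean speed in mm/s. With threshold (N) it stops when the force on the tool has changed by that much, and returns True; else False.
- ctrl.set_joints(angles): joint-space move.
- ctrl.gripper_to(opening, force=None): finger opening in mm; force is the grip in N (None keeps the last); returns when the fingers have stopped.
- ctrl.hold(seconds).
- ctrl.solve_ik(position, orientation): joint angles nearest the present ones, or None.
- sensors.read_state(): the state.
- optics.grab_frame(name): name is "scene" or "side" or "wrist"; returns (picture, depth): 400x640x3 uint8, red, green, blue; 400x640 float32, mm along the optical axis (not along the pixel's ray), 0 where there is no reading.
- optics.camera_params(name): a dict with "mtx" (3x3 intrinsics, pixels), "R" (3x3) and "t" (3): a world point X has camera coordinates R X + t; the wrist camera has in their place "T_tool_cam" (4x4, takes a point from camera to tool coordinates, whose origin is the TCP and whose axes are the flange's). Camera axes: x right, y down, z forward; pixel columns grow to the right and rows downward; lengths in mm; the calibration is good to about 2 mm. A picture is of the moment at which its call begins: read the wrist's pose just before it. camera_params takes no time and is no camera call.
A pose or a line that the arm cannot do raises ctrl.MotionError and nothing moves.
- ctrl.finish_job(): hands the job in; it is judged then, once.
The state is a dict: "t": time; "q": joint angles; "qvel": joint speeds; "tau": joint torques, N m; "eef_pos": TCP position; "eef_rot": TCP orientation; "force": force on the tool from outside, world axes, zero at the start; "wrist_torque": the same for the moment, N m; "grip_width": finger opening in mm; "grasp_force": force on a finger pad.
Only numpy, scipy, OpenCV 4.12 (cv2) and the standard library are available. Lean on these libraries where they do the work, as an engineer would, in place of code of your own. Each camera call takes 0.05 s, during which the arm holds its last target. There are 200 camera calls.

### The job

Take the locking pin out of its tilted parking socket and stand it in the eyelet of the reader station, then slide the sample sled towards the reader tower until the pin drops into the sled's hidden index hole and locks it. Leave the pin upright and fully home, its collar down on the eyelet block, and do not disturb the bottle, jar and beaker nearby.

Things in the scene. Friction and masses are not known exactly. Their poses are not given: they have to be found in the camera images.
- pin_grip (a point): centre of the grey plastic cylindrical grip of the loose locking pin, on its axis, 98 mm from its tip; z axis from tip to grip. Pin 121 mm long, about 0.14 kg. From the tip: steel shaft 12 mm in diameter and 65 mm long (tip chamfered 2.5 mm wide, 3.5 mm long), collar 30 mm in diameter and 6 mm thick, grip 26 mm in diameter and 50 mm long
- socket: fixed grey parking socket: foot 100 x 60 mm, on it a block 44 x 44 x 62 mm with a 14 mm hole that leans 25 degrees from the vertical, upper end towards this body's -x (the robot's side). At the start the pin stands in it, collar on the block; it comes free when drawn 65 mm along its own axis. Origin: centre of the foot's underside
- eyelet (a point): mouth centre of the vertical round hole in the top face of the station's steel eyelet block (44 x 44 mm, top 85 mm above the bench). Hole 13.6 mm in diameter, 25 mm long, 1.5 mm chamfer. Axes: z up, +y the way the sled must slide, towards the reader tower, x from the sled knob's side to the eyelet. With the pin fully home pin_grip is 33 mm above this point
- sled_knob (a point): centre of the black upright knob on the aluminium sled, 24 mm in diameter, 48 mm tall, its foot 26 mm below this point on the sled's deck. Moves with the sled. It stands 105 mm to the -x side of the eyelet's centre. Beside it on the sled, 105 mm along +y, a fixed sample bottle 58 mm in diameter, its top 86 mm above the bench
- sled: sled deck 115 x 190 mm, top 30 mm above the bench; slides only along its y axis (= the eyelet's y), about 2 N friction, end stops 68 mm apart. A steel strip on it runs inside the white housing, its top 35 mm below the eyelet's mouth: a pin put through the eyelet stands on it by itself, kept upright by the eyelet. Origin: fixed point of the sled at bench level
- station: fixed station: grey base 190 x 380 mm, white index housing, reader tower 130 mm tall at +y (near face 173 mm from the eyelet). The strip's one index hole (15 mm along y) is out of sight, its place on the sled varies: at first 15 to 55 mm short of the eyelet (-y). When it slowly (10-20 mm/s) comes under, a released pin falls 30 mm, collar on the block, and blocks the sled. Axes as the eyelet's
- wash_bottle_mid (a point): centre of a loose white round bottle, 66 mm in diameter, 170 mm tall; bystander, leave alone
- jar_mid (a point): centre of a loose brown glass jar with white cap, 64 mm in diameter, 75 mm tall; bystander, leave alone
- beaker_mid (a point): centre of a loose glass beaker, 70 mm in diameter, 90 mm tall; bystander, leave alone
Things that resemble listed ones, but are neither listed nor needed, are in the scene too. There is more than one size of the part that bears pin_grip; the job needs the smallest.

How it is judged:
By the outcome, as a careful person would: the job done as asked, in the order asked, and still so for the second after the job is handed in, with the robot touching nothing.
It also fails if it takes over 64 s, if anything falls off the work surface, if the arm or the gripper's body presses on something with over 40 N, if the wrist force passes 120 N, or if a joint passes its speed limit or range.

## Working session

There is one attempt and no reset: what is moved stays moved. The work goes in short steps, each a Python script; the robot and the scene stay as the last script left them, time stands still between calls to the robot, and variables do not carry over. Pictures are saved under pics/ and viewed, at most 10 in all, crops included, and the job is handed in when it is done.

```bash
mkdir -p pics; ls; python3 - <<'E'
from plant import ctrl,sensors,optics
import cv2,numpy as np
for n in("scene","side"):
    p,d=optics.grab_frame(n); cv2.imwrite(f"pics/{n}0.png",p[:,:,::-1]); np.savez(f"{n}0.npz",p=p,d=d)
    c=optics.camera_params(n); print(n,c['mtx'].tolist(),np.round(c['R'],3).tolist(),c['t'])
print(optics.camera_params("wrist"),ctrl.tcp_to_tips)
E
```

```text
pics
scene [[508.955057834358, 0.0, 319.37151678375625], [0.0, 508.955057834358, 201.12390584714512], [0.0, 0.0, 1.0]] [[0.736, 0.677, 0.008], [0.587, -0.632, -0.506], [-0.338, 0.377, -0.862]] [-425.98271535 -256.43131223 1921.82807349]
side [[455.0122410950861, 0.0, 324.98047686541577], [0.0, 455.0122410950861, 197.93767089429628], [0.0, 0.0, 1.0]] [[0.993, -0.121, 0.001], [-0.092, -0.761, -0.642], [0.079, 0.638, -0.766]] [-536.85066123  133.633934   1173.78371323]
{'mtx': array([[330.29577189,   0.        , 317.20041552],
       [  0.        , 330.29577189, 198.9032709 ],
       [  0.        ,   0.        ,   1.        ]]), 'T_tool_cam': array([[ 5.33436535e-04, -9.54246505e-01, -2.99020607e-01,
         7.55121544e+01],
       [ 9.99999094e-01,  8.78496886e-04, -1.01955024e-03,
        -8.04688456e-01],
       [ 1.23559093e-03, -2.99019792e-01,  9.54246109e-01,
        -1.18936769e+02],
       [ 0.00000000e+00,  0.00000000e+00,  0.00000000e+00,
         1.00000000e+00]])} 25.0
```

View pics/scene0.png

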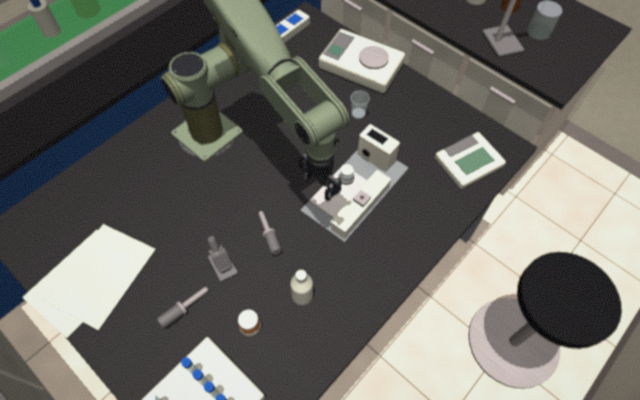

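View pics/side0.png

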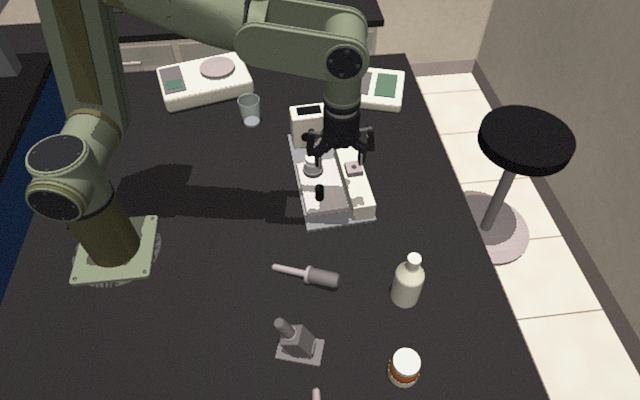

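The side view shows the socket with the pin at about (298,345), its grip top at (281,325). The eyelet block is at (354,169), the knob at (320,191), the sled bottle at (313,167) and the tower at (307,118). Larger decoy pins lie at (310,273) and (316,395). The white bottle is at (406,285), the jar at (404,367) and the beaker at (250,108).

```bash
cat > h.py <<'E'
from plant import ctrl,sensors,optics
import cv2,numpy as np
def cam(n):
    c=optics.camera_params(n)
    if n!="wrist": return c['mtx'],c['R'].T,-c['R'].T@c['t']
    s=sensors.read_state(); T=c['T_tool_cam']; R=np.array(s['eef_rot'])
    return c['mtx'],R@T[:3,:3],np.array(s['eef_pos'])+R@T[:3,3]
def ray(C,uv):
    return C[1]@np.linalg.inv(C[0])@np.array([uv[0],uv[1],1.]),C[2]
def onz(C,uv,z):
    r,o=ray(C,uv); return o+r*(z-o[2])/r[2]
def pts(C,d):
    v,u=np.mgrid[:400,:640]; P=np.stack([u,v,np.ones_like(u)],-1).reshape(-1,3)@np.linalg.inv(C[0]).T*d.reshape(-1,1)
    return (P@C[1].T+C[2]).reshape(400,640,3)
def snap(n,f):
    C=cam(n); p,d=optics.grab_frame(n); cv2.imwrite(f"pics/{f}.png",p[:,:,::-1]); np.savez(f+".npz",p=p,d=d,K=C[0],R=C[1],o=C[2]); return C,p,d
def load(f):
    a=np.load(f+".npz"); return (a['K'],a['R'],a['o']),a['p'],a['d']
def down(yaw): # tool z down, tool x at yaw
    c,s=np.cos(yaw),np.sin(yaw); return np.array([[c,s,0],[s,-c,0],[0,0,-1.]])
E
python3 - <<'E'
from h import *
a=np.load("side0.npz");C=cam("side");X=pts(C,a['d'])
for k,uv in dict(socktop=(303,330),grip=(283,328),gripmid=(288,333),eye=(354,169),knobtop=(320,187),bottle=(313,160),wb=(413,259),jar=(405,358),beaker=(250,98),t1=(293,107),t2=(322,105),foot1=(276,358),foot2=(323,362),foot3=(326,342),base1=(305,226),base2=(374,219),base0=(290,137),decoy=(320,275),decoy2=(316,393)).items():
    print(k,X[uv[1],uv[0]].round(0), onz(C,uv,0).round(0))
print(sensors.read_state()['eef_rot'])
E
```

```text
socktop [ 457. -310.   80.] [ 457. -274.    0.]
grip [ 417. -318.  118.] [ 412. -264.    0.]
gripmid [ 426. -322.  100.] [ 423. -277.    0.]
eye [637. 133.  82.] [654. 210.   0.]
knobtop [538.  86.  75.] [545. 151.   0.]
bottle [529. 176.  88.] [536. 262.   0.]
wb [ 699. -223.  173.] [ 752. -119.    0.]
jar [ 656. -391.   72.] [ 672. -365.    0.]
beaker [358. 492.  73.] [351. 588.   0.]
t1 [489. 358. 131.] [495. 522.   0.]
t2 [575. 358. 130.] [594. 521.   0.]
foot1 [ 393. -334.    7.] [ 393. -331.    0.]
foot2 [ 493. -354.    5.] [ 494. -352.    0.]
foot3 [ 505. -309.    1.] [ 505. -309.    0.]
base1 [489.  19.  -2.] [489.  17.  -0.]
base2 [675.   9.  13.] [678.  18.   0.]
base0 [474. 357.  15.] [474. 373.   0.]
decoy [ 509. -160.   40.] [ 512. -137.    0.]
decoy2 [ 471. -419.   14.] [ 471. -415.    0.]
[[ 6.24172823e-06  9.99997820e-01 -2.08825690e-03]
 [ 9.99999942e-01 -5.53123784e-06  3.40236914e-04]
 [ 3.40224622e-04 -2.08825890e-03 -9.99997762e-01]]
```

```bash
python3 - <<'E'
from h import *
ctrl.move_ptp([610,90,250],down(np.pi/2)); snap("wrist","w1")
ctrl.move_ptp([440,-350,240],down(np.pi/2)); snap("wrist","w2"); print(sensors.read_state()['t'],sensors.read_state()['q'])
E
```

```text
2.4 [-8.24167278e-01  1.93297264e-01  1.59175102e+00  3.34252524e-04
  1.35646096e+00 -8.25759513e-01]
```

View pics/w1.png

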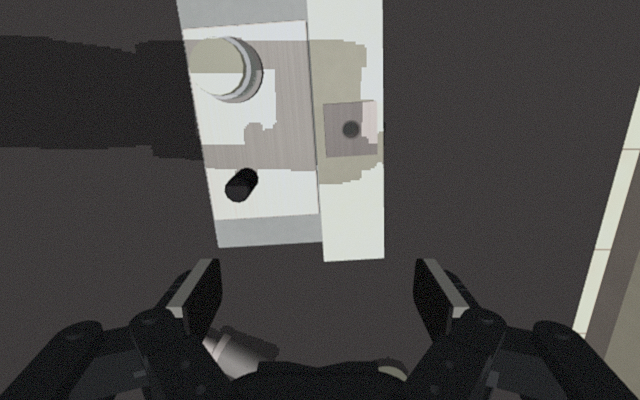

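View pics/w2.png

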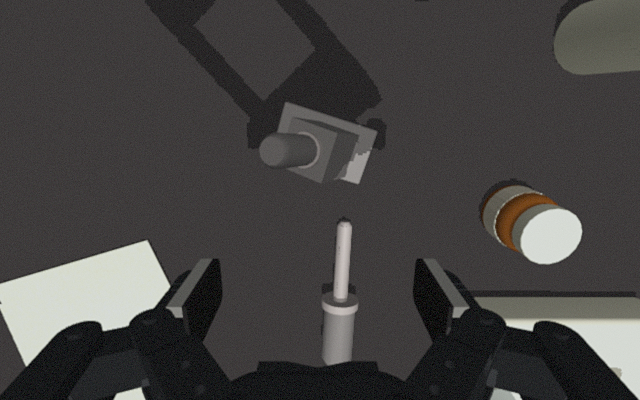

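The station view (w1) has the eyelet hole at (351,129) and the knob at (240,185). The socket view (w2) has the grip from (273,152) to the collar at (318,147), with the foot corners at (287,103), (376,130) and (358,184).

```bash
python3 - <<'E'
from h import *
C,p,d=load("w1");X=pts(C,d)
eye=onz(C,(351,129),85); print("eye",eye,X[118,340],X[148,335])
for z,l in((85,[(323,104),(326,157),(378,155),(375,101)]),(30,[(306,20),(319,213),(217,219)])): print(z,[onz(C,q,z)[:2].round(1).tolist() for q in l])
# housing right edge via mask of height
m=(X[...,2]>25)&(X[...,2]<75)&(d>0)
print('hous z',X[220,360],X[240,350],X[20,350], 'deck',X[200,290],'knob',X[192,238],X[172,245])
# blobs: tops from depth
for z0,z1,n in((70,85,'knob'),):
    mm=((X[...,2]>60)&(X[...,2]<84)&(X[...,0]<570)&(X[...,1]<110)&(X[...,1]>40)&(X[...,2]>0)); print(n,mm.sum(),np.median(X[mm],0),X[mm].min(0),X[mm].max(0))
C,p,d=load("w2");X=pts(C,d)
ft=[onz(C,q,11)[:2] for q in((287,103),(376,130),(358,184))];print("foot",ft,[X[y,x] for x,y in((290,107),(371,132),(356,180))])
e=ft[1]-ft[0];e2=ft[1]-ft[2];print(np.linalg.norm(e),np.linalg.norm(e2),np.arctan2(e[1],e[0]),np.arctan2(-e2[0],e2[1]),"ctr",(ft[0]+ft[2])/2)
# pin points: high
m=(X[...,2]>85)&(np.abs(X[...,0]-420)<60)&(np.abs(X[...,1]+320)<60)&(d>0)
Q=X[m];c=Q.mean(0);u,s,v=np.linalg.svd(Q-c,full_matrices=False);print(m.sum(),c,v[0],s,Q.min(0),Q.max(0))
for y,x in((152,268),(150,275),(150,285),(150,295),(149,305),(147,315),(147,325),(150,345)):print((x,y),X[y,x].round(1))
E
```

```text
eye [636.68666713 139.48366717  85.        ] [627.2025071  148.48627915  85.21666868] [623.46796422 123.59041914  85.92493762]
85 [[613.0, 159.7], [615.9, 115.7], [660.7, 117.5], [655.6, 162.1]]
30 [[597.6, 232.3], [610.3, 44.4], [498.7, 37.0]]
hous z [649.71778201  51.7543646   69.90266286] [640.78966337  30.49551213  69.52864823] [634.51408468 224.70855752  69.5213225 ] deck [579.13537722  59.34555736  30.80471261] knob [536.18444637  82.21814095  79.20489413] [538.20356768  95.29077344  54.67883185]
knob 634 [536.86688525  86.12523151  78.72444841] [523.93153728  72.12309276  60.27607626] [547.06596202  96.00536739  81.2524522 ]
foot [array([ 408.76823152, -281.14445279]), array([ 500.31137301, -307.87165659]), array([ 483.88690965, -365.72173481])] [array([ 411.92723961, -284.95710517,   13.64462395]), array([ 494.62961524, -309.53074104,   14.77848962]), array([ 481.25099874, -360.62962511,   13.44407111])]
95.36503645468528 60.13646603667123 -0.2840671236430795 -0.27663471349893687 ctr [ 446.32757058 -323.4330938 ]
30012 [ 413.83958947 -337.22334242  273.26440315] [-0.00910182 -0.1092632   0.99397118] [9050.78610927 5712.54686667 1192.14475684] [ 364.78908097 -362.74609749   85.00498976] [ 479.99049575 -298.24817834  309.93908874]
(268, 152) [ 405.1 -311.6  128.8]
(275, 150) [ 410.4 -309.8  131.5]
(285, 150) [ 417.4 -309.5  133.3]
(295, 150) [ 423.7 -310.8  124.9]
(305, 149) [ 430.3 -312.4  109.8]
(315, 147) [ 437.7 -313.4   93.2]
(325, 147) [ 445.9 -314.4   86.4]
(345, 150) [ 464.7 -321.1   59. ]
```

```bash
python3 - <<'E'
import cv2
im=cv2.imread("pics/w2.png")[80:210,230:400];a=cv2.resize(im,None,fx=3.5,fy=3.5)
im=cv2.imread("pics/side0.png")[300:380,260:340];b=cv2.resize(im,(455,455))
import numpy as np;h=np.zeros((455,0,3));cv2.imwrite("pics/crop1.png",cv2.resize(np.hstack([cv2.resize(a,(500,382)),cv2.resize(b,(300,382))]),(800,382)))
E
```

```text
(no output)
```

View pics/crop1.png

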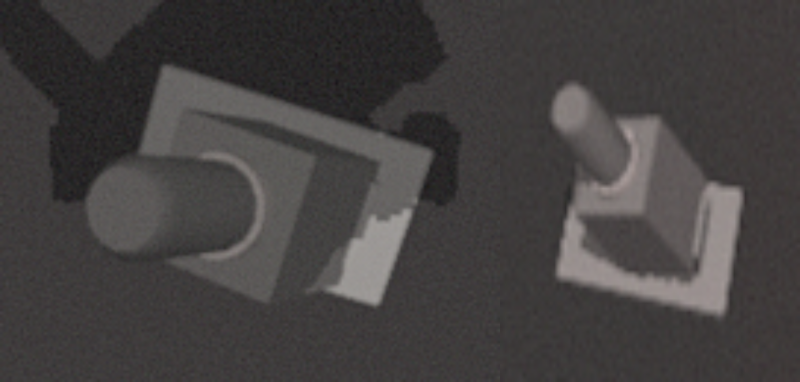

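```bash
cat >> h.py <<'E'
YS=-0.28; T25=np.radians(25)
A=np.array([-np.sin(T25)*np.cos(YS),-np.sin(T25)*np.sin(YS),np.cos(T25)])
EY=np.array([-np.sin(YS),np.cos(YS),0]); EX=np.cross(EY,A)
RP=np.stack([EY,np.cross(-A,EY),-A],1)
EYE=np.array([636.5,139.1,85.]); YST=0.0675
E
python3 - <<'E'
from h import *
from scipy.optimize import least_squares
G=np.array([419.7,-312.5,110.5])
C=cam("side");a=np.load("side0.npz")
for n,(X) in (("w2",pts(*[load("w2")[i] for i in(0,2)])),("side",pts(C,a['d']))):
    Q=X.reshape(-1,3)-G; s=Q@A; u=np.stack([Q@EX,Q@EY],1)
    print(n,"smax",np.percentile(s[(np.hypot(*u.T)<8)&(s<40)&(s>10)],[50,90]))
    m=(np.abs(s)<17)&(np.hypot(*u.T)<22); r=least_squares(lambda c:np.hypot(*(u[m]-c).T)-13,[0,0],loss="soft_l1")
    print(m.sum(),r.x,np.sqrt(np.mean(r.fun**2)),G+EX*r.x[0]+EY*r.x[1])
for k in(90,0): print(ctrl.solve_ik(G+A*(6+k),RP))
Re=down(np.pi/2+YST)
for z in(330,154):print(ctrl.solve_ik([EYE[0],EYE[1],z],Re))
E
```

```text
w2 smax [23.02525975 23.81728879]
665 [-3.1239064  -1.54897896] 0.2819065381965256 [ 416.55097086 -313.20623082  109.17978011]
side smax [21.4448752  23.66709932]
145 [-5.23238137  1.54813539] 0.894810879506687 [ 415.57036886 -309.70163669  108.28870008]
[-1.02658873 -0.14342323  2.09209533  0.37558074  0.89860697 -0.93857942]
[-0.96134044  0.08052817  2.08137854  0.43715929  0.67990603 -0.98233302]
[ 8.24615837e-02  3.26486630e-01  1.24143741e+00 -4.44089210e-16
  1.57366862e+00  1.49615837e-02]
[ 8.24615837e-02  4.57237455e-01  1.43238941e+00 -4.44089210e-16
  1.25196578e+00  1.49615837e-02]
```

```bash
python3 - <<'E'
from h import *
G=np.array([416.4,-312.3,109.])
s=sensors.read_state
ctrl.move_ptp(G+A*96,RP)
print(ctrl.move_l(G+A*6,vel=80,threshold=8),s()['force'].round(1))
ctrl.gripper_to(0,40); print(s()['grip_width'],s()['grasp_force'],s()['force'],s()['wrist_torque'])
print(ctrl.move_l(G+A*30,vel=50,threshold=25),s()['force'].round(1),s()['grip_width'])
snap("side","s2"); print(s()['t'],s()['eef_pos'])
E
python3 -c "
import cv2
a=cv2.imread('pics/s2.png')[260:400,200:380];cv2.imwrite('pics/s2c.png',cv2.resize(a,None,fx=3,fy=3))"
```

```text
False [-0.1 -0.7  0. ]
25.04284479715812 39.03822633437812 [-2.40580789  1.17735786  3.95759264] [ 0.16917376  0.43376271 -0.01497902]
False [ 0.2 -0.8 -1.6] 24.871902243444545
5.4917 [ 404.00495543 -308.54998344  135.98066371]
```

View pics/s2c.png

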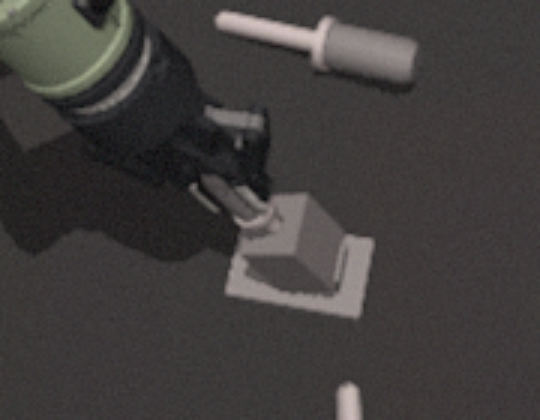

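The collar has lifted off the block and bare shaft shows at about (268,212) in the crop, so the pin is in the grip and coming out. I'll continue to a point above the eyelet.

```bash
python3 - <<'E'
from h import *
G=np.array([416.4,-312.3,109.])
s=sensors.read_state
print(ctrl.move_l(G+A*92,vel=90,threshold=25),s()['force'].round(1))
ctrl.move_l(G+A*92+[0,0,60],vel=150)
Re=down(np.pi/2+YST)
ctrl.move_ptp([EYE[0],EYE[1],330],Re)
ctrl.move_l([EYE[0],EYE[1],210],vel=150); ctrl.hold(.3)
C,p,d=snap("wrist","w3"); snap("side","s3"); print(s()['t'],s()['eef_pos'],s()['grip_width'],s()['force'])
R=s()['eef_rot'];t=s()['eef_pos']+R@[0,0,104]
q=C[0]@(C[1].T@(t-C[2]));print("tip expected",q[:2]/q[2]); q=C[0]@(C[1].T@(EYE-C[2]));print("eye",q[:2]/q[2])
a=cv2.imread("pics/w3.png")[60:320,180:460];b=cv2.imread("pics/s3.png")[70:240,250:430]
cv2.imwrite("pics/c3.png",np.hstack([cv2.resize(a,(420,390)),cv2.resize(b,(380,390))]))
E
```

```text
False [ 0.   0.5 -1.1]
10.1 [636.67135656 139.18215004 210.49821696] 25.050838040109387 [-0.70179717 -0.3100559  -0.51069214]
tip expected [318.18056776 206.3521502 ]
eye [317.75549999 197.56232655]
```

View pics/c3.png

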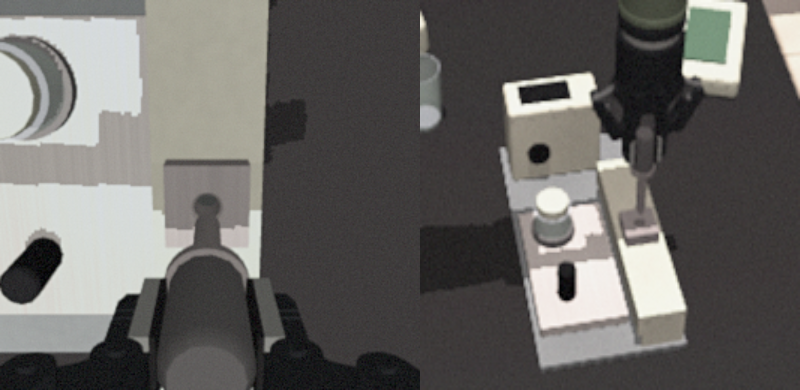

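In the crop, the pin tip (about 207,218) is laterally in line with the hole (about 207,206). Both match the projected positions, so I'll lower the pin.

```bash
python3 - <<'E'
from h import *
s=sensors.read_state
p=s()['eef_pos']
for z in(188,170,153.5):
    h=ctrl.move_l([EYE[0],EYE[1],z],vel=30,threshold=8); st=s();print(z,h,st['eef_pos'].round(2),st['force'].round(1),st['wrist_torque'].round(2))
    if h: break
print(st['t'])
E
```

```text
188 False [636.57 139.04 188.11] [-0.3  0.1 -1.8] [-0.01 -0.02  0.03]
170 False [636.42 139.28 169.67] [ 0.8  2.2 -2.3] [ 0.39 -0.17 -0.06]
153.5 True [636.71 139.45 155.51] [-0.3  0.6  4.5] [0.09 0.03 0.02]
12.2333
```

```bash
cat >> h.py <<'E'
RS=np.array([[np.cos(YST),-np.sin(YST)],[np.sin(YST),np.cos(YST)]])
def st(x,y,z): return np.r_[EYE[:2]+RS@[x,y],z]
RE=down(np.pi/2+YST)
E
python3 - <<'E'
from h import *
s=sensors.read_state
p=s()['eef_pos']
ctrl.gripper_to(55); print(s()['force'].round(1))
ctrl.move_l(p+[0,0,100],vel=120)
ctrl.gripper_to(0)
ctrl.move_l(st(-104.5,-105,260),vel=200)
snap("side","s4"); C,_,_=snap("wrist","w4")
ctrl.move_l(st(-104.5,-105,66),vel=150,threshold=10)
h=ctrl.move_l(st(-104.5,-74,66),vel=30,threshold=4); print(h,s()['eef_pos'],st(-104.5,-74,66),s()['t'],s()['force'])
snap("side","s5")
a=cv2.imread("pics/s4.png")[70:240,250:430];b=cv2.imread("pics/s5.png")[70:240,250:430]
cv2.imwrite("pics/c5.png",np.hstack([cv2.resize(a,(400,378)),cv2.resize(b,(400,378))]))
E
```

```text
[-0.1 -0.8 -0.9]
False [537.27576915  58.09009882  66.011922  ] [537.22918147  58.22012247  66.        ] 17.8083 [-0.37201447  0.27275625  0.30474567]
```

View pics/c5.png

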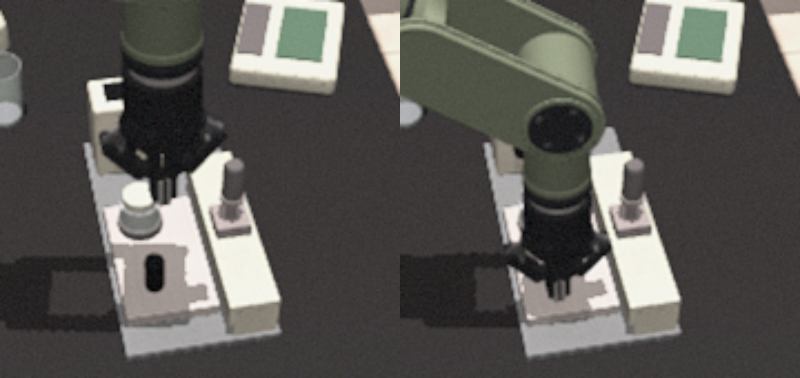

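The pin now stands upright in the eyelet with its collar raised, at crop (232,195) on the left. The closed fingers are just behind the knob, so I'll push.

```bash
python3 - <<'E'
from h import *
s=sensors.read_state
h=ctrl.move_l(st(-104.5,-10,66),vel=11,threshold=9); e=s()
print(h,RS.T@(e['eef_pos'][:2]-EYE[:2]),e['force'].round(1),e['t'])
snap("side","s6")
a=cv2.imread("pics/s6.png")[70:240,250:430]
cv2.imwrite("pics/c6.png",cv2.resize(a,(400,378)))
E
```

```text
True [-104.54179266  -39.13984819] [ 0.4 -1.9  1.6] 21.0833
```

View pics/c6.png

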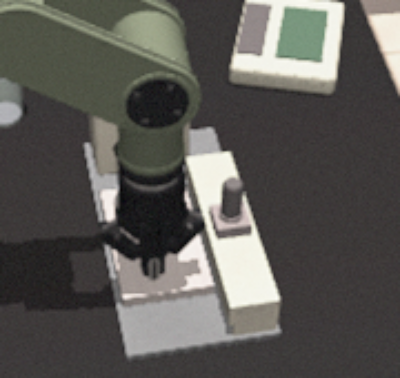

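The pin has dropped; its collar looks to be on the block at (231,213). I'll back off, retreat and check the pin height.

```bash
python3 - <<'E'
from h import *
s=sensors.read_state
ctrl.move_l(st(-104.5,-75,66),vel=80)
ctrl.move_l(st(-104.5,-75,270),vel=200)
ctrl.move_l(st(-30,-110,290),vel=200); ctrl.hold(.3)
C,p,d=snap("wrist","w7"); X=pts(C,d); snap("side","s7")
m=(np.hypot(X[...,0]-EYE[0],X[...,1]-EYE[1])<25)&(d>0)&(X[...,2]>88)&(X[...,2]<200)
Q=X[m]; print("top z (expect 141)",np.percentile(Q[:,2],[50,90,99]),"top xy",np.median(Q[Q[:,2]>136],0),EYE,s()['t'])
a=cv2.imread("pics/w7.png")[0:200,220:480];b=cv2.imread("pics/s7.png")[70:240,250:430]
cv2.imwrite("pics/c7.png",np.hstack([cv2.resize(a,(400,308)),cv2.resize(b,(326,308))]))
E
```

```text
top z (expect 141) [141.26974841 143.03641023 143.80650584] top xy [635.87597143 138.37595795 141.87805715] [636.5 139.1  85. ] 23.8667
```

View pics/c7.png

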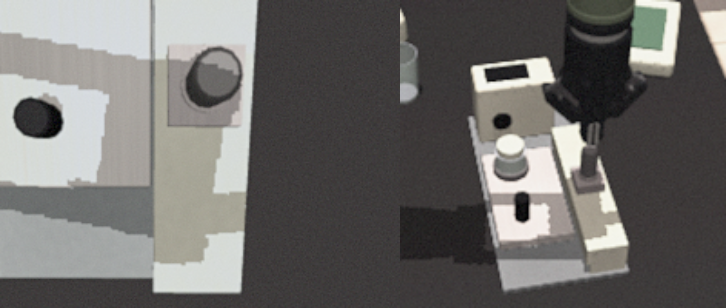

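The pin is upright with its collar on the eyelet block. Its grip top measures z ≈ 141 mm, as expected, and the gripper is clear of everything.

```bash
python3 -c "
from plant import ctrl
print(ctrl.finish_job())"
```

```text
the job is handed in; nothing more can be done
None
```

The job is handed in: the pin stands upright and fully home in the eyelet, the sled stopped against it and is locked, nothing nearby was touched, and it took about 24 s of the 64 s allowed.

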